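Stopper the sample port and tap it locked

TASK

Slide the glass plate off the sample station's port towards the station's front edge, without lifting it, and leave it lying flat on the deck. Take the middle-sized of the three stoppers from the rack, stand its tapered shank gently in the open port and let go of it; then tap it down on the knob from above until it locks fully home, with its collar sunk down level with the deck or a little below. Leave the other two stoppers in the rack and everything else where it stands.

Things in the scene. Friction and masses are not known exactly. Their poses are not given: they have to be found in the camera images.
- station: The sample station: a fixed metal block 270 mm long (x), 130 mm wide (y), 85 mm high, on the bench left or right of the middle, turned a little. Origin at the centre of its underside; its own -x side is the front, which faces roughly to the robot. The flat top at 85 mm is the deck. Along both long sides of the deck runs a guide rail (6 mm high, inner faces 48 mm either side of the middle line), and a 6 mm high stop bar closes the front edge (its inner face at x = -125 mm).
- port (a point): The centre of the round port in the deck, at deck height, 70 mm behind the station's origin (station x = +70 mm): a 55 mm hole, 55 mm deep, with a white sleeve inside.
- sleeve_rim (a point): The centre of the rim of the white sleeve in the port: a tube with a tapered bore, about 35.5 mm wide at the rim and 27.5 mm at its lower end 36 mm below; rim 47 mm across. The middle-sized stopper's shank fits it with its collar resting on the rim. At the start the rim lies 1.5 to 3 mm below the deck.
- sleeve (a joint): How far the sleeve has been driven down into the port, in m: 0 to 0.0015 at the start, 0.008 at its hard stop (locked home). It sits by stiff friction: it stays where it is under the stopper's weight and under a light touch, gives way only to about 14 N or more downward (about 17 N when driven at 10 mm/s) and stays where it was driven. From about 0.0065 on the collar is level with the deck or below.
- plate: Clear glass plate 85 mm long (x, along the station), 90 mm wide, 5 mm thick, lying loose on the deck between the rails and covering the port, about centred on it. Origin at the centre of its underside (deck height, 85 mm). It slides easily on the deck; fingertips pressed on it with 5 to 10 N grip it well enough to pull it along. To be clear of the port its centre must come to station x = 0 or less; at x = -82 mm it meets the front stop.
- rack: Grey stopper rack, a fixed block 250 mm long (x), 80 mm wide, 50 mm high, on the other side of the bench from the station; three 43 mm pockets on its long middle line at x = -80, 0 and +80 mm. Origin at the centre of its underside. Which stopper stands in which pocket varies.
- stopper_small: White stopper standing in a pocket of the rack, held by its collar, the smallest of three alike in shape and colour: from the bottom a tapered shank 36 mm long, 26 mm across at the top and 18 mm at the lower end, then a flat round collar 50 mm across and 8 mm thick (36 to 44 mm up), then an upright cylindrical knob 16 mm across and 28 mm tall (44 to 72 mm up). Origin at the centre of the shank's lower end, z up along the stopper. Not wanted.
- stopper_middle: White stopper standing in a pocket of the rack, held by its collar, the middle-sized of three alike in shape and colour: from the bottom a tapered shank 36 mm long, 34 mm across at the top and 26 mm at the lower end, then a flat round collar 50 mm across and 8 mm thick (36 to 44 mm up), then an upright cylindrical knob 26 mm across and 28 mm tall (44 to 72 mm up). Origin at the centre of the shank's lower end, z up along the stopper. The one that fits the port; 90 to 170 g.
- stopper_large: White stopper standing in a pocket of the rack, held by its collar, the largest of three alike in shape and colour: from the bottom a tapered shank 36 mm long, 40 mm across at the top and 32 mm at the lower end, then a flat round collar 50 mm across and 8 mm thick (36 to 44 mm up), then an upright cylindrical knob 38 mm across and 28 mm tall (44 to 72 mm up). Origin at the centre of the shank's lower end, z up along the stopper. Not wanted.
- flask_a: A stoppered volumetric flask, glass, 62 mm across the bulb, thin neck, 172 mm tall, loose; origin at the centre of its foot. To be left alone.
- flask_b: A stoppered volumetric flask, glass, 62 mm across the bulb, thin neck, 172 mm tall, loose; origin at the centre of its foot. To be left alone.
- flask_c: A stoppered volumetric flask, glass, 62 mm across the bulb, thin neck, 172 mm tall, loose; origin at the centre of its foot. To be left alone.
- cap: Blue screw-cap ring, 40 mm across, 18 mm high, loose on the bench; origin at the centre of its underside. To be left alone.
- tape: Yellow ring-shaped roll, 84 mm across, 20 mm high, loose on the bench; origin at the centre of its underside. To be left alone.
- bottle: Amber bottle, 70 mm across, 170 mm tall, loose; origin at the centre of its foot. To be left alone.
- beaker: Glass beaker, 72 mm across, 90 mm tall, loose; origin at the centre of its foot. To be left alone.
Things that resemble listed ones, but are neither listed nor needed, are in the scene too. What is shaped like the stopper_middle but blue or brown is not meant. What is meant by the plate is not red, and is the smaller of those in its own colour.

How it is judged (in metres and radians):
On the way, in this order (a step that is already met when the one before it is completed fails the run):
1. the glass plate has been slid forward clear of the port and lies flat on the deck (x of plate in the frame of station between -0.1 and 0.002 m and z of plate in the frame of station between 0.082 and 0.088 m), for 0.2 s.
2. the middle-sized stopper stands in the port's sleeve, let go, not yet driven down (sleeve less than 5 mm down) (horizontal distance between stopper_middle and port below 0.004 m and z of stopper_middle in the frame of sleeve_rim between -0.039 and -0.033 m and angle between stopper_middle's own z axis and vertical below 0.07 rad and value of joint sleeve below 0.005 m and contact force between the fingers and stopper_middle below 0.05 N), for 0.2 s.
At the end, for the whole second after the job is handed in: Middle-sized stopper upright (4 degrees) in the port, centred within 4 mm, collar on the sleeve rim (within 3 mm), sleeve driven down 6 mm or more; glass plate flat on the deck, clear in front of the port (centre at station x -100 to +2 mm); both at rest (all of step 1 and horizontal distance between stopper_middle and port below 0.004 m and z of stopper_middle in the frame of sleeve_rim between -0.039 and -0.033 m and angle between stopper_middle's own z axis and vertical below 0.07 rad and value of joint sleeve above 0.006 m and linear speed of each of stopper_middle, plate below 0.02 m/s); the robot touches nothing.
It fails at once if the glass plate is lifted off the deck instead of slid (z of plate in the frame of station above 0.1 m).
It fails at once if a flask, the bottle or the beaker is displaced by more than 20 mm or tipped (distance of any of flask_a, flask_b, flask_c, bottle, beaker from where it was at the start of the episode above 0.02 m or angle between any of flask_a, flask_b, flask_c, bottle, beaker's own z axis and vertical above 0.35 rad).
It fails at once if the cap or the yellow roll is displaced by more than 20 mm (distance of any of cap, tape from where it was at the start of the episode above 0.02 m).
It fails at once if one of the other two stoppers is displaced by more than 20 mm or tipped (distance of any of stopper_small, stopper_large from where it was at the start of the episode above 0.02 m or angle between any of stopper_small, stopper_large's own z axis and vertical above 0.35 rad).
It also fails if it takes over 72 s, if anything falls off the work surface, if the arm or the gripper's body presses on something with over 40 N, if the wrist force passes 120 N, or if a joint passes its speed limit or range.

ROBOT

A 6-joint arm with a two-finger parallel gripper is mounted at the origin on the work surface. World frame = base frame: x ahead of the robot, y to its left, z up, the work surface at z = 0. Lengths are in m, angles in degrees, forces in N, time in s.
With the tool pointing down it reaches from about 0.4 to 0.825 m from the base axis. Payload 7 kg.
Tool frame: the origin (TCP) lies at the centre of the arm's flange, where the gripper is bolted on; the fingertips stand 178 mm ahead of it and the grasp point (between the pads) lies 159 mm ahead of it (ctrl.hold_point_z is the distance from the TCP to the grasp point, in m); z points along the fingers, y is the line along which they close (so a half turn about z gives the same grasp; the last joint's range is limited). The gripper opens to 88 mm and grips with 3 to 60 N. Pads are 19 mm wide; open, the fingers measure 130 mm over their backs; the gripper's body (78 mm by 193 mm) begins 47 mm behind the grasp point.
Start: joints at [92.653, 20.546, 0.682, 0, -70.136, -16.507], TCP at [0.162, 0.655, 0.405] pointing down, gripper open.
Joint ranges: [-176.03, 176.03], [-82.01, 121.73], [-58.28, 71.71], [-173.87, 95.51], [-174.79, -0.11], [-173.66, 173.66]. Speed limits (degrees/s): [136.94, 136.94, 172.46, 180, 180, 180].

INTERFACE

Orientations are given as [roll, pitch, yaw] about the fixed x, y, z axes, in that order (R = Rz(yaw) Ry(pitch) Rx(roll)).
In Python, from plant import ctrl gives the robot as it stands.
- The arm moves only by the shell command python3 -m inch 'ROWS'. ROWS is JSON, one flat list of numbers, 7 for each row, row after row: the closure, from 0 (fully open) to 1 (shut), then the shift along the tool's x, y, z in mm, then the turn, a rotation vector about the tool's x, y, z in degrees. In form: [hand, x, y, z, wx, wy, wz, hand, x, y, z, wx, wy, wz, ...]. A call has 1 to 5 rows; each row is the pose to reach, as a shift and turn from the pose commanded when the call began, along the tool's axes at that moment; what a row does not reach only later rows make up. A row lasts 1/10 s, in which the tool goes at most 50 mm and 8.59 degrees, less where a joint would pass 70% of its speed; a pose out of reach is approached as far as the arm can. A call with a gripper value outside its range is refused whole. The fingers move at their own pace and stop on an object; the grip force is fixed at half the most. Time passes only in rows, so rows that repeat a pose let the fingers close. It gives the time, the measured TCP pose, the force, the opening and the grip force at its end, in the units of the state.
- ctrl.get_obs(): the state, without advancing time (a new reading comes with each control period).
- ctrl.snapshot(name): name is "side" or "top"; returns a dict with "frame" (384x512x3 uint8, red, green, blue), "K" (3x3 intrinsics, pixels), "R" (3x3) and "t" (3): a world point X has camera coordinates R X + t. Camera axes: x right, y down, z forward; pixel columns grow to the right and rows downward; lengths in m; the calibration is good to about 2 mm. A picture is of the moment at which its call begins. There is no depth.
- ctrl.close_job(): hands the job in; it is judged then, once.
Trained networks look in a picture, given as the dict that the camera call returned (one of the last four; its "shot" number tells which), for a name from the list of things; names that differ only in an ending like _2 or _b are one class to them, and where a whole thing is asked for, a point or a joint stands for the part that bears it (a point fixed in the world has none). Each returns a list of dicts, best first, with "p" (0 to 1); they miss things now and then, are a little off and sometimes report something else, mostly with a low value. They report only what shows in the picture. A call takes as long as a camera call. They do not tell look-alikes from the thing itself.
- ctrl.recognise(picture, thing): "location" ([x, y, z] in m, in world coordinates, good to about 4 mm: the middle of the surface that is visible of it).
- ctrl.trace(picture, thing): "pixels" (384x512 bool, what is visible of it).
- ctrl.mark_of(picture, thing): "location" ([x, y, z] in m, in world coordinates, good to about 4 mm: a listed point, or the origin of a listed thing).
The state is a dict: "clock": time; "joint_pos": joint angles; "qvel": joint speeds; "tau": joint torques, N m; "tool_pos": TCP position; "orientation": TCP orientation; "force": force on the tool from outside, world axes, zero at the start; "moment": the same for the moment, N m; "opening": finger opening in m; "gripper_force": force on a finger pad.
Only numpy, scipy, OpenCV 4.12 (cv2) and the standard library are available. Lean on these libraries where they do the work, as an engineer would, in place of code of your own. Each camera call takes 0.05 s, during which the arm holds its last target. There are 200 camera calls.

## Working session

There is one attempt and no reset: what is moved stays moved. The work goes in short steps, Python scripts to look and compute and a shell command to move; the robot and the scene stay as the last step left them, time stands still between calls to the robot, and variables do not carry over. Pictures are saved under pics/ and viewed, at most 10 in all, crops included, and the job is handed in when it is done.

```bash
mkdir -p pics; python3 - <<'E'
from plant import ctrl
import cv2,numpy as np
np.set_printoptions(precision=4,suppress=True)
for n in ("top","side"):
    p=ctrl.snapshot(n); cv2.imwrite(f"pics/{n}0.png",cv2.resize(p["frame"][:,:,::-1],(800,600)))
    print(n,p["K"].tolist(),p["R"].round(3).tolist(),p["t"].round(3).tolist())
    for th in ("station","port","plate","rack","stopper_small","stopper_middle","stopper_large","flask_a","bottle","beaker"):
        print(th,[(np.round(d["location"],3).tolist(),round(d["p"],2)) for d in ctrl.mark_of(p,th)[:4]])
o=ctrl.get_obs();print(o["tool_pos"],o["orientation"],o["clock"])
E
```

```text
top [[384.6385907951148, 0.0, 259.11027842324495], [0.0, 384.6385907951148, 186.8928449562807], [0.0, 0.0, 1.0]] [[-0.001, -1.0, 0.001], [-0.978, 0.001, -0.211], [0.211, -0.001, -0.978]] [-0.025, 0.527, 1.295]
station [([0.54, -0.23, -0.001], 0.64)]
port [([0.613, -0.219, 0.082], 0.86), ([0.628, 0.201, 0.016], 0.63), ([0.541, -0.23, -0.005], 0.47)]
plate [([0.604, -0.214, 0.083], 0.9), ([0.301, -0.18, -0.004], 0.7), ([0.46, -0.437, 0.005], 0.59)]
rack [([0.554, 0.215, 0.001], 0.95)]
stopper_small [([0.471, 0.224, 0.013], 0.58), ([0.629, 0.201, 0.016], 0.43)]
stopper_middle [([0.629, 0.201, 0.013], 0.7), ([0.693, 0.34, -0.0], 0.53), ([0.651, 0.086, -0.002], 0.42)]
stopper_large [([0.55, 0.213, 0.007], 0.5)]
flask_a [([0.51, -0.032, -0.001], 0.79), ([0.768, -0.006, 0.002], 0.58), ([0.666, -0.006, -0.002], 0.53)]
bottle [([0.472, 0.49, 0.002], 0.87)]
beaker [([0.626, -0.476, 0.002], 0.81)]
side [[424.7982815620826, 0.0, 254.71070254706095], [0.0, 424.7982815620826, 190.8479188514613], [0.0, 0.0, 1.0]] [[-0.964, -0.267, -0.001], [-0.206, 0.745, -0.634], [0.17, -0.611, -0.773]] [0.53, 0.1
[... 157 characters left out ...]
83), ([0.457, -0.435, -0.002], 0.57), ([0.613, -0.22, 0.083], 0.56)]
rack [([0.55, 0.214, 0.004], 0.83)]
stopper_small [([0.473, 0.229, 0.014], 0.52), ([0.545, -0.231, -0.002], 0.36)]
stopper_middle [([0.63, 0.198, 0.017], 0.85), ([0.652, 0.092, 0.003], 0.81), ([0.694, 0.343, 0.003], 0.76), ([0.472, 0.228, 0.015], 0.42)]
stopper_large [([0.55, 0.212, 0.017], 0.72)]
flask_a [([0.67, -0.005, 0.002], 0.93), ([0.509, -0.032, -0.0], 0.89), ([0.63, 0.193, 0.017], 0.68), ([0.769, -0.01, -0.003], 0.56)]
bottle [([0.417, 0.032, -0.001], 0.28), ([0.618, -0.477, 0.004], 0.26)]
beaker [([0.622, -0.474, 0.004], 0.66), ([0.611, -0.217, 0.082], 0.58)]
[0.1617 0.6553 0.4046] [179.9981  -0.0002 -13.8559] 1.1
```

View pics/top0.png

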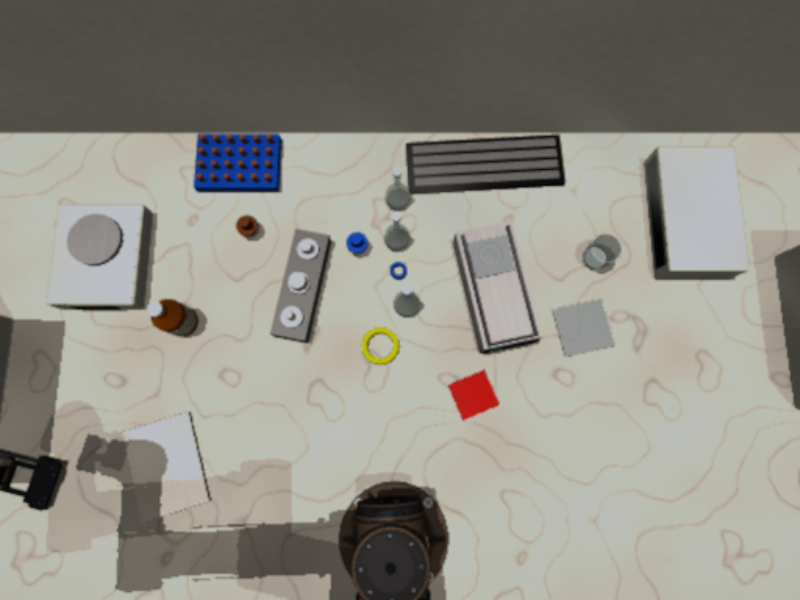

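View pics/side0.png

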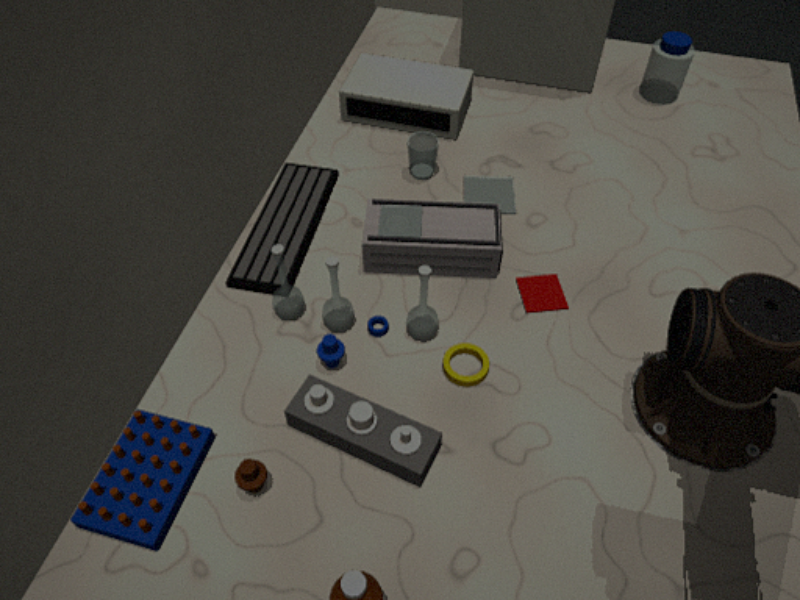

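The top view shows the station at px (497,287) with its plate at (490,257). In the rack, the middle stopper is in the far pocket at (308,248), with large at (298,282) and small at (291,316). The flasks stand between rack and station. The side view agrees with this, so next I refine the poses by fitting silhouettes.

```bash
cat > h.py <<'E'
from plant import ctrl
import cv2,numpy as np
from scipy.optimize import minimize
from scipy.spatial.transform import Rotation as Ro
np.set_printoptions(precision=4,suppress=True)
def proj(p,X):
    c=np.atleast_2d(X)@p["R"].T+p["t"]; q=c@p["K"].T; return q[:,:2]/q[:,2:]
def box(lx,ly,z0,z1): return np.array([[a*lx/2,b*ly/2,z] for a in(-1,1) for b in(-1,1) for z in(z0,z1)])
def rev(prof):
    a=np.linspace(0,2*np.pi,32,endpoint=False); return [np.array([[r*np.cos(t),r*np.sin(t),z] for r,z in s for t in a]) for s in prof]
MID=rev([[(.025,.036),(.025,.044)],[(.013,.044),(.013,.072)]])
def fit(views,parts,x0,z,S=6,hull=True):
    """views: [(picture,mask)], pose x,y,yaw at height z, maximise IoU of hulls"""
    V=[]
    for p,m in views:
        m=m.astype(np.uint8)
        n,l,s,_=cv2.connectedComponentsWithStats(m); m=(l==1+s[1:,4].argmax()).astype(np.uint8)
        if hull: h=cv2.convexHull(cv2.findNonZero(m)); m=cv2.fillConvexPoly(np.zeros_like(m),h,1)
        ys,xs=np.nonzero(m); o=np.array([xs.min()-12,ys.min()-12]); e=np.array([xs.max()+12,ys.max()+12])
        o=np.maximum(o,0);c=m[o[1]:e[1],o[0]:e[0]]; V.append((p,o,cv2.resize(c,None,fx=S,fy=S,interpolation=cv2.INTER_LINEAR)))
    def cost(v):
        t=0
        for p,o,c in V:
            im=np.zeros_like(c)
            for P in parts:
                X=Ro.from_euler("z",v[2],degrees=True).apply(P)+[v[0]/1e3,v[1]/1e3,z]
                q=(proj(p,X)-o+.5)*S
                cv2.fillConvexPoly(im,cv2.convexHull(np.round(q).astype(np.int32)),1)
            t+=1-(im&c).sum()/(im|c).sum()
        return t/len(V)
    x0=np.array(x0,float); sx=np.vstack([x0]+[x0+d for d in np.diag([6,6,4])])
    r=minimize(cost,x0,method="Nelder-Mead",options=dict(initial_simplex=sx,xatol=.1,fatol=1e-4)); return r.x.round(1),round(r.fun,3)
def near(p,thing,xyz):
    u=proj(p,xyz)[0]; best=None
    for d in ctrl.trace(p,thing):
        ys,xs=np.nonzero(d["pixels"])
        if len(xs):
            e=np.hypot(xs.mean()-u[0],ys.mean()-u[1])
            if best is None or e<best[0]: best=(e,d["pixels"],len(xs))
    return best
E
python3 - <<'E'
from h import *
ps=[ctrl.snapshot("top"),ctrl.snapshot("side")]
def go(name,xyz,parts,x0,z,hull=True):
    V=[]
    for p in ps:
        b=near(p,name,xyz)
        if b and b[0]<25: V.append((p,b[1])); print(name,"off px",round(b[0],1),b[2],fit([(p,b[1])],parts,x0,z,hull=hull))
    if len(V)>1: print(name,fit(V,parts,x0,z,hull=hull))
go("station",[.54,-.23,.05],[box(.27,.13,0,.091)],[540,-230,12],0)
go("plate",[.605,-.217,.088],[box(.085,.09,0,.005)],[604,-217,12],.085)
go("rack",[.551,.213,.04],[box(.25,.08,0,.05)],[551,213,-9],0)
go("stopper_middle",[.63,.2,.06],MID,[630,200,0],.014,False)
print(ctrl.get_obs()["clock"])
E
```

```text
station off px 4.1 2640 (array([ 541.8, -230. ,   12. ]), np.float64(0.028))
station off px 3.7 3649 (array([ 542.6, -229. ,   12.6]), np.float64(0.023))
station (array([ 542.8, -229.9,   12.2]), np.float64(0.027))
plate off px 0.3 611 (array([ 604.7, -217.3,   12.2]), np.float64(0.045))
plate off px 0.3 579 (array([ 606.3, -217.8,   12.8]), np.float64(0.062))
plate (array([ 605.3, -217.4,   12.1]), np.float64(0.056))
rack off px 1.9 1236 (array([552.2, 213.4, -11. ]), np.float64(0.042))
rack off px 6.1 2497 (array([552.9, 212.9, -11. ]), np.float64(0.018))
rack (array([552.8, 213. , -11. ]), np.float64(0.031))
stopper_middle off px 1.1 157 (array([631.7, 197. ,   4.8]), np.float64(0.061))
stopper_middle off px 0.9 286 (array([633.7, 197.2,   1.2]), np.float64(0.076))
stopper_middle (array([632.5, 197.5,   1.5]), np.float64(0.081))
1.6
```

```bash
cat > d.py <<'E'
import sys
from h import *
def delta(x,y,z,yaw):
    o=ctrl.get_obs(); R=Ro.from_euler("xyz",o["orientation"],degrees=True)
    T=Ro.from_euler("xyz",[180,0,yaw],degrees=True)
    print("shift mm",(R.inv().apply(np.array([x,y,z])-o["tool_pos"])*1e3).round(1),"turn",np.degrees((R.inv()*T).as_rotvec()).round(1),"t",round(o["clock"],2),"F",o["force"].round(1))
if __name__=="__main__": delta(*map(float,sys.argv[1:]))
E
python3 d.py .6053 -.2174 .405 12.2
python3 -m inch '[1,33,38,0,0,0,0, 1,65,76,0,0,0,0, 1,98,114,0,0,0,0, 1,130,152,0,0,0,0, 1,163,189,0,0,0,0]'
python3 -m inch '[1,33,38,0,0,0,0, 1,65,76,0,0,0,0, 1,98,114,0,0,0,0, 1,130,152,0,0,0,0, 1,163,189,0,0,0,0]'
python3 -m inch '[1,33,38,0,0,0,0, 1,65,76,0,0,0,0, 1,98,114,0,0,0,0, 1,130,152,0,0,0,0, 1,163,189,0,0,0,0]'
python3 d.py .6053 -.2174 .32 12.2
```

```text
shift mm [639.7 741.1  -0.3] turn [  0.   -0.  -26.1] t 1.6 F [-0.1 -0.6  0.3]
clock: 2.1
tool_pos: [0.2751, 0.4308, 0.4049]
orientation: [-180.0, -0.0, -13.8]
force: [1.7, 0.9, -0.2]
opening: 0.0533
gripper_force: 0.0
clock: 2.6
tool_pos: [0.3879, 0.2082, 0.4052]
orientation: [-179.9, -0.0, -13.8]
force: [2.3, 0.4, -0.5]
opening: 0.0134
gripper_force: 0.0
clock: 3.1
tool_pos: [0.501, -0.0144, 0.4052]
orientation: [-180.0, -0.1, -13.8]
force: [0.9, 1.8, 0.8]
opening: 0.0002
gripper_force: 0.0
shift mm [149.7 172.2  85.2] turn [ -0.   -0.1 -26. ] t 3.1 F [0.9 1.8 0.8]
```

```bash

python3 -m inch '[1,35,40,0,0,0,-7, 1,70,80,0,0,0,-14, 1,110,125,0,0,0,-21, 1,149,170,0,0,0,-26, 1,149,170,35,0,0,-26]'
python3 -m inch '[1,0,0,50,0,0,0, 1,0,0,50,0,0,0]'
python3 - <<'E'
from h import *
p=ctrl.snapshot("side"); q=ctrl.snapshot("top")
cv2.imwrite("pics/a.png",np.hstack([cv2.resize(p["frame"][100:240,190:350,::-1],(400,350)),cv2.resize(q["frame"][100:240,240:400,::-1],(400,350))]))
E
python3 d.py .6053 -.2174 .27 12.2
```

```text
clock: 3.6
tool_pos: [0.6071, -0.2167, 0.3736]
orientation: [179.8, -0.4, 12.3]
force: [0.5, -0.1, -0.5]
opening: 0.0004
gripper_force: 0.0
clock: 3.8
tool_pos: [0.6022, -0.2136, 0.3124]
orientation: [-179.7, 0.6, 12.0]
force: [-0.6, 0.1, -0.7]
opening: 0.0002
gripper_force: 0.0
shift mm [-0.2  4.3 49.9] turn [ 0.   0.1 -0. ] t 3.9 F [0.7 0.1 0.5]
```

View pics/a.png

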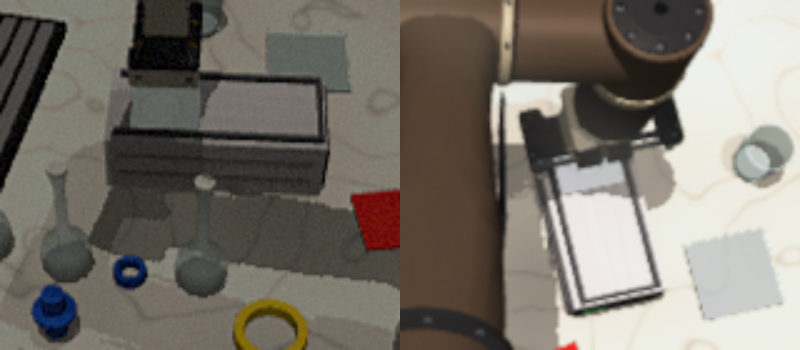

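The closed gripper hovers over the plate (left crop: px ~(165,85)), clear of the flasks. Lowering it.

```bash

python3 -m inch '[1,0,4,22,0,0,0, 1,0,4,44,0,0,0, 1,0,4,49,0,0,0, 1,0,4,50,0,0,0, 1,0,4,50,0,0,0]'; python3 d.py .6053 -.2174 .268 12.2
```

```text
clock: 4.4
tool_pos: [0.6063, -0.2166, 0.2721]
orientation: [179.9, -0.2, 12.2]
force: [0.3, 0.3, -0.3]
opening: 0.0003
gripper_force: 0.0
shift mm [-1.1  0.6  4.1] turn [ 0.1 -0.2  0. ] t 4.4 F [ 0.3  0.3 -0.3]
```

```bash
for i in 1; do
python3 -m inch '[1,0,0,1,0,0,0, 1,0,0,2,0,0,0, 1,0,0,3,0,0,0]'; done
python3 -m inch '[1,0,0,1,0,0,0, 1,0,0,1,0,0,0]'
python3 -m inch '[1,0,0,0.5,0,0,0, 1,0,0,0.5,0,0,0]'
```

```text
clock: 4.7
tool_pos: [0.6061, -0.217, 0.2684]
orientation: [179.9, -0.1, 12.2]
force: [-1.6, 1.1, 11.7]
opening: 0.0004
gripper_force: 6.4
clock: 4.9
tool_pos: [0.6064, -0.2172, 0.2684]
orientation: [179.9, -0.2, 12.2]
force: [-1.8, 0.5, 12.2]
opening: 0.0004
gripper_force: 6.1
clock: 5.1
tool_pos: [0.6065, -0.2173, 0.2684]
orientation: [179.8, -0.2, 12.2]
force: [-3.0, 0.3, 14.6]
opening: 0.0004
gripper_force: 7.4
```

```bash

python3 -m inch '[1,0,0,-0.7,0,0,0, 1,-3,0,-0.7,0,0,0, 1,-8,0,-0.7,0,0,0, 1,-16,0,-0.7,0,0,0, 1,-24,0,-0.7,0,0,0]'
python3 - <<'E'
from h import *
p=ctrl.snapshot("side"); print([(np.round(d["location"],3),round(d["p"],2)) for d in ctrl.mark_of(p,"plate")[:4]])
E
```

```text
clock: 5.6
tool_pos: [0.5835, -0.2222, 0.2684]
orientation: [179.8, -0.3, 12.2]
force: [1.9, 0.7, 9.6]
opening: 0.0004
gripper_force: 4.6
[(array([ 0.304, -0.181,  0.004]), 0.77), (array([ 0.581, -0.226,  0.085]), 0.76), (array([ 0.458, -0.436, -0.002]), 0.66)]
```

```bash

python3 -m inch '[1,-10,0,0,0,0,0, 1,-20,0,0,0,0,0, 1,-30,0,0,0,0,0, 1,-38,0,0,0,0,0, 1,-40,0,0,0,0,0]'
python3 -m inch '[1,-10,0,0,0,0,0, 1,-20,0,0,0,0,0, 1,-30,0,0,0,0,0, 1,-38,0,0,0,0,0, 1,-40,0,0,0,0,0]'
python3 -m inch '[1,0,0,0,0,0,0, 1,0,0,-10,0,0,0, 1,0,0,-55,0,0,0, 1,0,0,-100,0,0,0, 1,0,0,-135,0,0,0]'
python3 - <<'E'
from h import *
p=ctrl.snapshot("side"); print([(np.round(d["location"],3),round(d["p"],2)) for d in ctrl.mark_of(p,"plate")[:4]])
print([(np.round(d["location"],4),round(d["p"],2)) for d in ctrl.mark_of(p,"port")[:2]+ctrl.mark_of(p,"sleeve_rim")[:2]])
E
python3 d.py .6315 .1976 .405 -11
```

```text
clock: 6.2
tool_pos: [0.5438, -0.2308, 0.2684]
orientation: [179.9, -0.3, 12.2]
force: [0.7, 0.7, 8.5]
opening: 0.0006
gripper_force: 4.4
clock: 6.7
tool_pos: [0.5048, -0.2393, 0.2684]
orientation: [179.8, -0.3, 12.2]
force: [1.7, 0.9, 9.7]
opening: -0.0001
gripper_force: 4.7
clock: 7.2
tool_pos: [0.5037, -0.2389, 0.4041]
orientation: [179.9, -0.1, 12.2]
force: [1.1, -0.2, 0.2]
opening: 0.0004
gripper_force: 0.0
[(array([ 0.504, -0.24 ,  0.086]), 0.66), (array([ 0.456, -0.434,  0.   ]), 0.59), (array([ 0.302, -0.18 ,  0.001]), 0.59)]
[(array([ 0.6134, -0.2179,  0.0831]), 0.65), (array([0.5456, 0.215 , 0.0146]), 0.27), (array([ 0.6096, -0.2122,  0.0845]), 0.43), (array([0.5493, 0.2129, 0.0012]), 0.41)]
shift mm [ 216.8 -399.7   -2.6] turn [-0.  -0.1 23.1] t 7.4 F [-0.6  0.5 -0.8]
```

```bash

python3 -m inch '[0,22,-40,0,0,0,0, 0,44,-80,0,0,0,0, 0,66,-120,0,0,0,0, 0,88,-160,0,0,0,0, 0,110,-200,0,0,0,0]'
python3 -m inch '[0,22,-40,0,0,0,5, 0,44,-80,0,0,0,10, 0,66,-120,0,0,0,15, 0,88,-160,0,0,0,20, 0,107,-200,0,0,0,23]'
python3 -m inch '[0,0,0,0,0,0,0, 0,0,0,0,0,0,0]'
python3 - <<'E'
from h import *
ps=[ctrl.snapshot("top"),ctrl.snapshot("side")]
for p in ps:
  for th in ("port","sleeve_rim","plate","stopper_middle"):
    print(th,[(np.round(d["location"],4),round(d["p"],2)) for d in ctrl.mark_of(p,th)[:3]])
a=[]
for p,c in zip(ps,((.611,-.215,.085),)*2):
    u=proj(p,c)[0].astype(int); a.append(cv2.resize(p["frame"][u[1]-28:u[1]+28,u[0]-28:u[0]+28,::-1],(390,390),interpolation=cv2.INTER_NEAREST)); print(u)
cv2.imwrite("pics/port.png",np.hstack(a))
E
python3 d.py .6315 .1976 .30 -11
```

```text
clock: 7.9
tool_pos: [0.569, -0.0184, 0.3995]
orientation: [-180.0, 0.1, 12.1]
force: [0.2, -0.8, 0.1]
opening: 0.035
gripper_force: 0.0
clock: 8.4
tool_pos: [0.6318, 0.1998, 0.3991]
orientation: [179.9, 0.1, -11.0]
force: [0.7, -0.3, 0.5]
opening: 0.0747
gripper_force: 0.0
clock: 8.6
tool_pos: [0.6315, 0.199, 0.3986]
orientation: [179.9, 0.2, -10.7]
force: [-1.1, -0.9, -0.8]
opening: 0.0863
gripper_force: 0.0
port [(array([ 0.6157, -0.2146,  0.083 ]), 0.94), (array([ 0.5484,  0.2165, -0.0027]), 0.2)]
sleeve_rim [(array([ 0.6091, -0.2151,  0.0818]), 0.51), (array([ 0.7676, -0.0072,  0.0012]), 0.4)]
plate [(array([ 0.3029, -0.1795, -0.0056]), 0.89), (array([ 0.4627, -0.4396,  0.0033]), 0.79), (array([ 0.5019, -0.2385,  0.0835]), 0.7)]
stopper_middle [(array([ 0.651 ,  0.084 , -0.0015]), 0.7), (array([0.6915, 0.3392, 0.0037]), 0.53), (array([0.4742, 0.2254, 0.0141]), 0.53)]
port [(array([0.5479, 0.216 , 0.0018]), 0.37)]
sleeve_rim []
plate [(array([ 0.3033, -0.1769,  0.0027]), 0.76)]
stopper_middle [(array([ 0.6929,  0.342 , -0.0015]), 0.77), (array([0.6526, 0.0911, 0.0068]), 0.66), (array([0.6292, 0.1969, 0.013 ]), 0.53)]
[313 161]
[254 141]
shift mm [ -0.3  -0.2 101.2] turn [-0.  -0.   0.1] t 9.1 F [ 0.1  0.1 -0.1]
```

View pics/port.png

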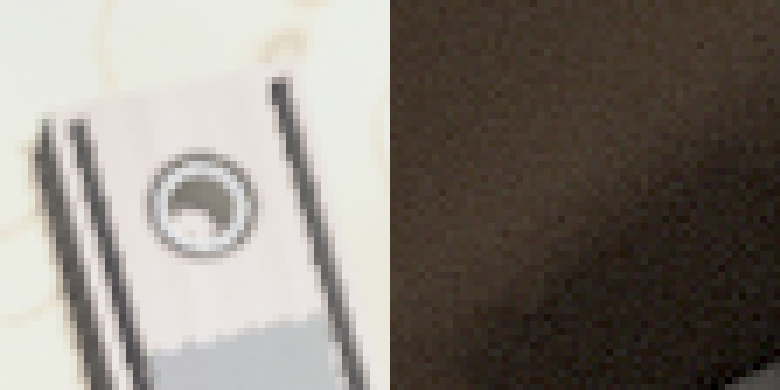

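Top crop: the port is open, with the ring centred at crop px (202,204), i.e. image px (313.6,161.8). The plate lies clear in front of it. Next I grasp the middle stopper.

```bash

python3 - <<'E'
from h import *
p=ctrl.snapshot("top")
def unp(p,u,z):
    d=p["R"].T@np.linalg.solve(p["K"],[*u,1]); c=-p["R"].T@p["t"]; return c+d*(z-c[2])/d[2]
print(unp(p,(313.6,161.8),.084),proj(p,[.611,-.215,.084]))
E
python3 -m inch '[0,0,0,40,0,0,0, 0,0,0,80,0,0,0, 0,0,0,115,0,0,0, 0,0,0,125,0,0,0, 0,0,0,125,0,0,0]'
python3 - <<'E'
from h import *
p=ctrl.snapshot("side");u=proj(p,[.6315,.1976,.08])[0].astype(int);q=p["frame"][u[1]-50:u[1]+50,u[0]-60:u[0]+60,::-1]
cv2.imwrite("pics/g.png",cv2.resize(q,(600,500),interpolation=cv2.INTER_CUBIC))
print(proj(p,[[.6315,.1976,.058],[.6315,.1976,.086]])-u+[60,50])
E
python3 d.py .6315 .1976 .242 -11
```

```text
[ 0.6107 -0.216   0.084 ] [[313.3087 161.714 ]]
clock: 9.65
tool_pos: [0.6316, 0.1978, 0.2746]
orientation: [179.9, 0.1, -10.9]
force: [1.0, -0.5, 1.0]
opening: 0.0876
gripper_force: 0.0
[[61.7606 55.2346]
 [60.7295 49.5246]]
shift mm [-0.6  0.6 34.5] turn [ 0.  -0.   0.2] t 9.7 F [-0.   0.5  1. ]
```

View pics/g.png

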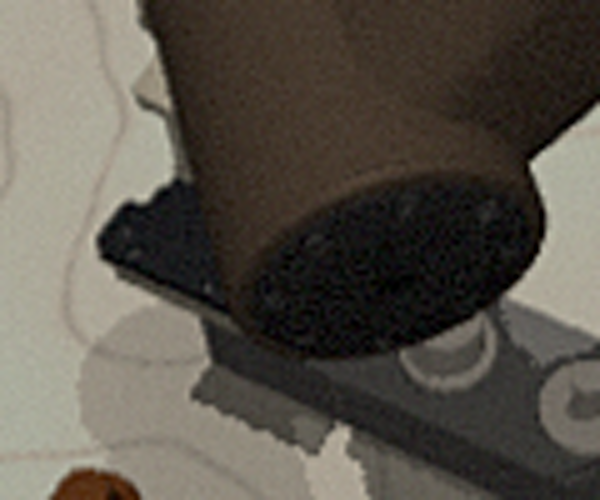

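The arm hides the stopper from the side camera (only the two other stoppers show, lower right). The estimates agree, so I close in on them.

```bash

python3 -m inch '[0,0,0,20,0,0,0, 0,0,0,30,0,0,0, 0,0,0,33,0,0,0, 0,0,0,33,0,0,0, 0,0,0,33,0,0,0]'
python3 -m inch '[0.5,0,0,0,0,0,0, 0.5,0,0,0,0,0,0, 0.6,0,0,0,0,0,0, 0.8,0,0,0,0,0,0, 0.8,0,0,0,0,0,0]'
python3 -m inch '[1,0,0,0,0,0,0, 1,0,0,0,0,0,0, 1,0,0,0,0,0,0]'
```

```text
clock: 10.2
tool_pos: [0.6321, 0.1981, 0.244]
orientation: [-180.0, -0.1, -10.8]
force: [-0.8, 0.2, -0.4]
opening: 0.0875
gripper_force: 0.0
clock: 10.7
tool_pos: [0.6318, 0.1979, 0.2429]
orientation: [-180.0, -0.0, -10.9]
force: [1.0, -0.0, -0.4]
opening: 0.053
gripper_force: 0.0
clock: 11.0
tool_pos: [0.6318, 0.1979, 0.2428]
orientation: [180.0, 0.0, -10.9]
force: [-0.2, -1.2, -0.3]
opening: 0.0292
gripper_force: 0.0
```

```bash

python3 -m inch '[1,0,0,0,0,0,0, 1,0,0,0,0,0,0, 1,0,0,0,0,0,0]'
python3 -m inch '[1,0,0,-15,0,0,0, 1,0,0,-40,0,0,0, 1,0,0,-80,0,0,0, 1,0,0,-120,0,0,0, 1,0,0,-160,0,0,0]'
python3 - <<'E'
from h import *
p=ctrl.snapshot("side");u=proj(p,[.6315,.1976,.2])[0].astype(int);print(u)
q=p["frame"][max(u[1]-30,0):u[1]+80,u[0]-70:u[0]+60,::-1]
cv2.imwrite("pics/l.png",cv2.resize(q,None,fx=4.5,fy=4.5,interpolation=cv2.INTER_CUBIC))
E
python3 d.py .6107 -.2158 .405 12.2
```

```text
clock: 11.3
tool_pos: [0.6317, 0.1979, 0.2428]
orientation: [180.0, 0.0, -10.9]
force: [0.4, -0.2, -0.4]
opening: 0.0246
gripper_force: 30.0
clock: 11.8
tool_pos: [0.6314, 0.1977, 0.4057]
orientation: [-180.0, -0.0, -10.8]
force: [1.0, 0.6, -1.1]
opening: 0.0248
gripper_force: 30.0
[198 223]
shift mm [ 55.7 410.6   7.3] turn [ -0.2  -0.6 -23. ] t 11.85 F [3.1 1.8 7.4]
```

View pics/l.png

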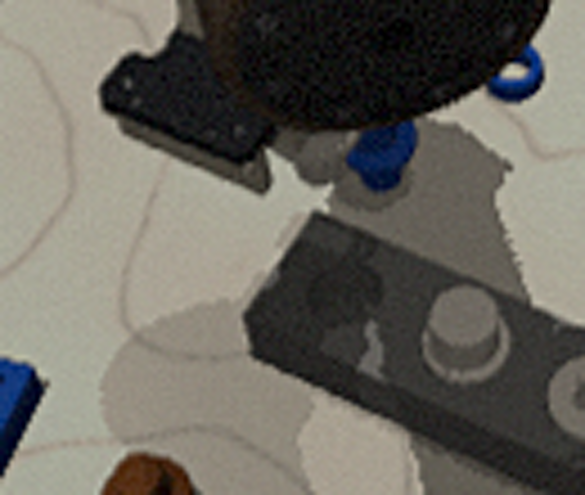

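The stopper is held (opening 25 mm) and its pocket (340,290) is empty. The large stopper is untouched at (465,330). Carrying it higher, over the flasks.

```bash

python3 -m inch '[1,4,30,-20,0,0,0, 1,10,70,-35,0,0,0, 1,16,115,-40,0,0,0, 1,22,160,-40,0,0,0, 1,28,205,-40,0,0,0]'
python3 -m inch '[1,6,45,0,0,0,-4, 1,12,90,0,0,0,-9, 1,18,135,0,0,0,-14, 1,24,175,0,0,0,-19, 1,28,205,0,0,0,-23]'
python3 -m inch '[1,0,0,0,0,0,0, 1,0,0,0,0,0,0]'
python3 d.py .6107 -.2158 .36 12.2
```

```text
clock: 12.35
tool_pos: [0.62, -0.0103, 0.4443]
orientation: [-180.0, -0.1, -10.8]
force: [0.9, 0.0, -0.9]
opening: 0.0245
gripper_force: 30.0
clock: 12.85
tool_pos: [0.6088, -0.2177, 0.4439]
orientation: [180.0, -0.0, 12.3]
force: [0.4, -0.7, -0.8]
opening: 0.0248
gripper_force: 30.0
clock: 13.05
tool_pos: [0.6092, -0.2161, 0.4434]
orientation: [-180.0, -0.0, 12.0]
force: [0.0, 1.0, -0.7]
opening: 0.0244
gripper_force: 30.0
shift mm [ 1.5  0.  83.4] turn [-0.  -0.  -0.2] t 13.05 F [ 0.   1.  -0.7]
```

```bash

python3 -m inch '[1,1,0,45,0,0,0, 1,1,0,90,0,0,0, 1,1,0,105,0,0,0, 1,1,0,112,0,0,0, 1,1,0,112,0,0,0]'
python3 -m inch '[1,0,0,0,0,0,0, 1,0,0,0,0,0,0]'
python3 - <<'E'
from h import *
p=ctrl.snapshot("side")
b=near(p,"stopper_middle",[.6107,-.2158,.15]); print(b and (b[0],b[2]))
o=ctrl.get_obs();z=o["tool_pos"][2]-.229;print(z)
X=MID+[rev([[(.013,0)]])[0],rev([[(.0235,0)]])[0]]
im=p["frame"].copy()[:,:,::-1];u=proj(p,[.6107,-.2158,.11])[0].astype(int);S=8
x0,y0=u-[40,35]; im=cv2.resize(im[y0:y0+70,x0:x0+80],None,fx=S,fy=S,interpolation=cv2.INTER_CUBIC)
for P,c,zz,cen in((X[0],(0,0,255),z,o["tool_pos"]),(X[2],(0,0,255),z,o["tool_pos"]),(X[3],(0,255,0),.083,[.6107,-.2158])):
    q=((proj(p,P+[cen[0],cen[1],zz])-[x0,y0]+.5)*S).astype(np.int32)
    cv2.polylines(im,[cv2.convexHull(q)],True,c,1)
cv2.imwrite("pics/s.png",im)
E
python3 d.py .6107 -.2158 .30 12.2
```

```text
clock: 13.55
tool_pos: [0.6108, -0.2143, 0.3308]
orientation: [180.0, 0.0, 12.2]
force: [-0.4, -0.4, -1.2]
opening: 0.0248
gripper_force: 30.0
clock: 13.75
tool_pos: [0.6111, -0.2149, 0.3327]
orientation: [179.9, -0.1, 12.2]
force: [-0.3, 0.4, -0.9]
opening: 0.0245
gripper_force: 30.0
(np.float64(93.50939642792181), 559)
0.10324233826243454
shift mm [-0.3  0.7 32.2] turn [ 0.  -0.1 -0. ] t 13.85 F [ 0.1  0.2 -0.4]
```

View pics/s.png

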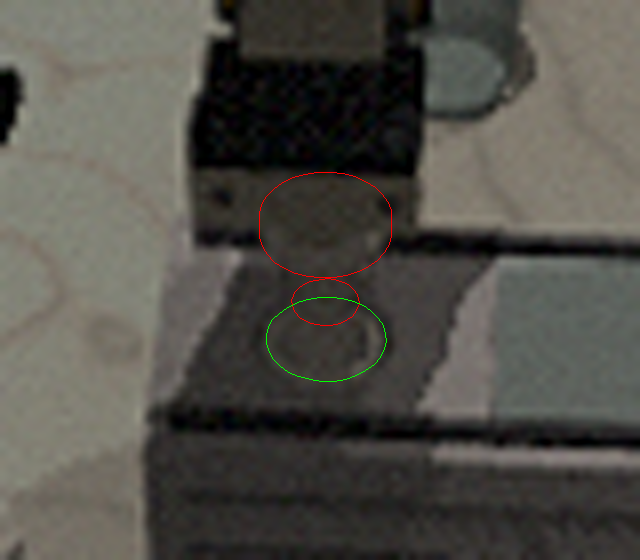

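The side view shows the stopper over the open port. The predicted outlines match the visible rim (328,340). Lowering it with force checks.

```bash

python3 -m inch '[1,0,1,6,0,0,0, 1,0,1,12,0,0,0, 1,0,1,18,0,0,0, 1,0,1,24,0,0,0, 1,0,1,24,0,0,0]'
python3 -m inch '[1,0,0,4,0,0,0, 1,0,0,8,0,0,0, 1,0,0,12,0,0,0, 1,0,0,12,0,0,0]'
python3 d.py .6107 -.2158 .2755 12.2
```

```text
clock: 14.35
tool_pos: [0.6104, -0.216, 0.3054]
orientation: [-180.0, 0.1, 12.1]
force: [-0.4, -0.6, -0.5]
opening: 0.0245
gripper_force: 30.0
clock: 14.75
tool_pos: [0.6105, -0.216, 0.2941]
orientation: [-180.0, 0.1, 12.1]
force: [0.3, 0.2, -1.9]
opening: 0.025
gripper_force: 30.0
shift mm [ 0.3 -0.2 18.6] turn [-0.   0.1 -0.1] t 14.75 F [ 0.3  0.2 -1.9]
```

```bash

python3 -m inch '[1,0,0,3,0,0,0, 1,0,0,6,0,0,0, 1,0,0,9,0,0,0, 1,0,0,9,0,0,0]'
python3 -m inch '[1,0,0,2,0,0,0, 1,0,0,4,0,0,0, 1,0,0,5,0,0,0, 1,0,0,5,0,0,0]'
```

```text
clock: 15.15
tool_pos: [0.6106, -0.216, 0.2853]
orientation: [-180.0, 0.0, 12.1]
force: [-0.4, -0.3, -0.4]
opening: 0.0245
gripper_force: 30.0
clock: 15.55
tool_pos: [0.6107, -0.216, 0.2807]
orientation: [-180.0, 0.0, 12.1]
force: [0.4, 0.0, -0.8]
opening: 0.0242
gripper_force: 30.0
```

```bash

python3 -m inch '[1,0,0,1,0,0,0, 1,0,0,2,0,0,0, 1,0,0,2,0,0,0]'
python3 -m inch '[1,0,0,1,0,0,0, 1,0,0,1,0,0,0]'
python3 -m inch '[1,0,0,0.5,0,0,0, 1,0,0,0.5,0,0,0]'
```

```text
clock: 15.85
tool_pos: [0.6108, -0.216, 0.2788]
orientation: [-180.0, -0.0, 12.1]
force: [-0.3, 0.4, -1.3]
opening: 0.025
gripper_force: 30.0
clock: 16.05
tool_pos: [0.6108, -0.216, 0.2778]
orientation: [180.0, -0.0, 12.1]
force: [0.3, -0.1, -1.5]
opening: 0.0243
gripper_force: 30.0
clock: 16.25
tool_pos: [0.6108, -0.216, 0.2774]
orientation: [180.0, -0.0, 12.1]
force: [0.2, 1.8, -1.2]
opening: 0.0247
gripper_force: 30.0
```

```bash

python3 -m inch '[1,0,0,0.7,0,0,0, 1,0,0,0.7,0,0,0]'
python3 -m inch '[1,0,0,0.7,0,0,0, 1,0,0,0.7,0,0,0]'
python3 d.py .6107 -.2158 .2755 12.2
```

```text
clock: 16.45
tool_pos: [0.6108, -0.216, 0.2767]
orientation: [180.0, -0.0, 12.1]
force: [1.1, 1.4, -0.9]
opening: 0.0247
gripper_force: 30.0
clock: 16.65
tool_pos: [0.6109, -0.216, 0.2762]
orientation: [180.0, -0.0, 12.2]
force: [0.8, 1.9, 1.5]
opening: 0.0248
gripper_force: 30.0
shift mm [-0.2 -0.2  0.7] turn [ 0. -0. -0.] t 16.65 F [0.8 1.9 1.5]
```

Light contact (Fz up ~2.5 N): the collar is at the rim. Releasing and rising.

```bash

python3 -m inch '[0.5,0,0,0,0,0,0, 0.5,0,0,0,0,0,0, 0.5,0,0,0,0,0,0, 0.5,0,0,0,0,0,0, 0.5,0,0,0,0,0,0]'
python3 -m inch '[0.5,0,0,-10,0,0,0, 0.5,0,0,-40,0,0,0, 0.5,0,0,-80,0,0,0, 0.5,0,0,-120,0,0,0, 0.5,0,0,-120,0,0,0]'
python3 - <<'E'
from h import *
ps=[ctrl.snapshot("side"),ctrl.snapshot("top")]; p=ps[0]
for p in ps:
    print([(np.round(d["location"],4),round(d["p"],2)) for d in ctrl.mark_of(p,"stopper_middle")[:4]])
p=ps[0]
b=near(p,"stopper_middle",[.6107,-.2158,.1]); print(b[0],b[2]); 
if b[0]<10: print(fit([(p,b[1])],MID,[610.7,-215.8,0],.0465,hull=False))
u=proj(p,[.6107,-.2158,.1])[0].astype(int);S=8
x0,y0=u-[40,35]; cv2.imwrite("pics/s2.png",cv2.convertScaleAbs(cv2.resize(p["frame"][y0:y0+70,x0:x0+80,::-1],None,fx=S,fy=S,interpolation=cv2.INTER_CUBIC),alpha=1.7))
E
```

```text
clock: 17.15
tool_pos: [0.6107, -0.2161, 0.2759]
orientation: [-180.0, 0.0, 12.1]
force: [0.5, 0.4, 1.1]
opening: 0.0437
gripper_force: 0.0
clock: 17.65
tool_pos: [0.6119, -0.2165, 0.4037]
orientation: [179.7, -0.6, 12.2]
force: [0.1, 0.7, -0.2]
opening: 0.0437
gripper_force: 0.0
[(array([0.6935, 0.3413, 0.0014]), 0.87), (array([0.6511, 0.0921, 0.0038]), 0.65), (array([ 0.6115, -0.2157,  0.0486]), 0.61), (array([ 0.7702, -0.0077,  0.0008]), 0.21)]
[(array([0.6906, 0.3407, 0.0012]), 0.68), (array([ 0.611 , -0.2134,  0.0501]), 0.51), (array([ 0.6519,  0.084 , -0.0027]), 0.38)]
1.5122673375189175 191
(array([ 612.4, -217.4,   -1.2]), np.float64(0.098))
```

View pics/s2.png

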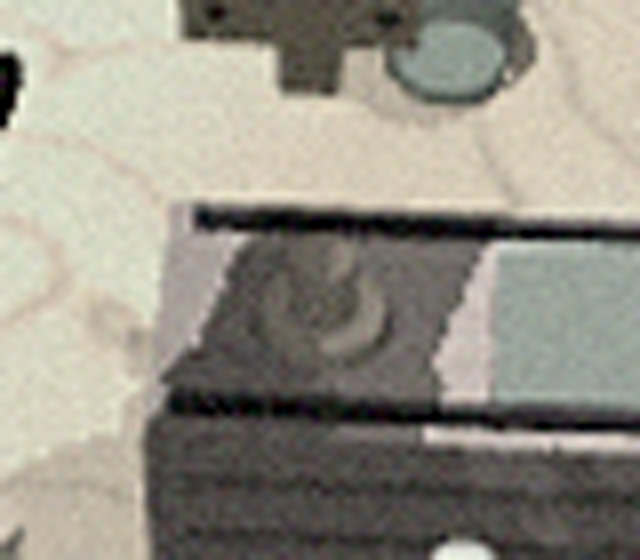

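The stopper stands upright in the port (collar at (325,310)) and is released, with the plate clear of it. Closing the fingers and tapping it down.

```bash

python3 -m inch '[1,0,0,0,0,0,0, 1,0,0,20,0,0,0, 1,0,0,50,0,0,0, 1,0,0,75,0,0,0, 1,0,0,85,0,0,0]'
python3 -m inch '[1,0,0,0,0,0,0, 1,0,0,0,0,0,0]'; python3 d.py .6109 -.2162 .297 12.2
```

```text
clock: 18.4
tool_pos: [0.6098, -0.2159, 0.3074]
orientation: [-179.9, 0.3, 12.1]
force: [-0.6, 0.6, 0.3]
opening: 0.0092
gripper_force: 0.0
clock: 18.6
tool_pos: [0.6112, -0.2162, 0.3117]
orientation: [180.0, -0.0, 12.2]
force: [0.6, -0.4, 1.0]
opening: 0.0007
gripper_force: 0.0
shift mm [-0.3 -0.1 14.7] turn [ 0. -0. -0.] t 18.6 F [ 0.6 -0.4  1. ]
```

```bash

python3 -m inch '[1,0,0,5,0,0,0, 1,0,0,10,0,0,0, 1,0,0,12,0,0,0, 1,0,0,13,0,0,0]'
python3 -m inch '[1,0,0,1,0,0,0, 1,0,0,2,0,0,0, 1,0,0,3,0,0,0, 1,0,0,4,0,0,0]'
python3 -m inch '[1,0,0,1,0,0,0, 1,0,0,2,0,0,0, 1,0,0,3,0,0,0, 1,0,0,4,0,0,0]'
```

```text
clock: 19.0
tool_pos: [0.6107, -0.2161, 0.2979]
orientation: [-180.0, 0.0, 12.1]
force: [0.5, 0.4, 0.4]
opening: 0.0006
gripper_force: 0.0
clock: 19.4
tool_pos: [0.611, -0.2161, 0.2962]
orientation: [179.9, -0.1, 12.2]
force: [-3.5, 3.0, 14.5]
opening: 0.0004
gripper_force: 7.1
clock: 19.8
tool_pos: [0.6109, -0.2161, 0.2926]
orientation: [179.9, -0.1, 12.2]
force: [-4.8, 2.6, 15.2]
opening: 0.0007
gripper_force: 7.5
```

```bash

python3 -m inch '[1,0,0,1,0,0,0, 1,0,0,2,0,0,0, 1,0,0,3,0,0,0]'
python3 -m inch '[1,0,0,1,0,0,0, 1,0,0,2,0,0,0]'
python3 -m inch '[1,0,0,1,0,0,0, 1,0,0,2,0,0,0]'
```

```text
clock: 20.1
tool_pos: [0.611, -0.2162, 0.2897]
orientation: [179.9, -0.1, 12.2]
force: [-5.2, 3.8, 21.8]
opening: 0.0006
gripper_force: 11.4
clock: 20.3
tool_pos: [0.6112, -0.2162, 0.2896]
orientation: [179.8, -0.2, 12.2]
force: [-11.0, 5.9, 31.8]
opening: 0.0003
gripper_force: 16.2
clock: 20.5
tool_pos: [0.6113, -0.2163, 0.2894]
orientation: [179.8, -0.2, 12.3]
force: [-13.8, 6.8, 43.5]
opening: 0.0003
gripper_force: 21.7
```

Hard stop reached: the force climbs with no further travel. Rising to check.

```bash

python3 -m inch '[1,0,0,-6,0,0,0, 1,0,0,-30,0,0,0, 1,0,0,-70,0,0,0, 1,0,0,-115,0,0,0, 1,0,0,-155,0,0,0]'
python3 -m inch '[1,-40,0,0,0,0,0, 1,-80,0,0,0,0,0, 1,-120,0,0,0,0,0, 1,-120,0,0,0,0,0, 1,-120,0,0,0,0,0]'
python3 - <<'E'
from h import *
p=ctrl.snapshot("side");q=ctrl.snapshot("top")
for k in (p,q):
    for th in ("stopper_middle","plate"): print(th,[(np.round(d["location"],4),round(d["p"],2)) for d in ctrl.mark_of(k,th)[:4]])
c=lambda k,a: (lambda u:cv2.resize(k["frame"][u[1]-35:u[1]+35,u[0]-40:u[0]+40,::-1],(400,350),interpolation=cv2.INTER_CUBIC))(proj(k,[.6107,-.2158,.1])[0].astype(int))
cv2.imwrite("pics/f.png",np.hstack([c(p,0),c(q,0)]))
E
```

```text
clock: 21.0
tool_pos: [0.6106, -0.2161, 0.4403]
orientation: [180.0, -0.0, 12.2]
force: [0.6, -0.7, -0.5]
opening: 0.0003
gripper_force: 0.0
clock: 21.5
tool_pos: [0.4927, -0.2415, 0.4389]
orientation: [180.0, -0.1, 12.1]
force: [1.5, -0.4, 0.3]
opening: 0.0004
gripper_force: 0.0
stopper_middle [(array([0.6531, 0.0884, 0.0032]), 0.82), (array([0.4745, 0.2256, 0.0148]), 0.69), (array([ 0.6962,  0.3385, -0.0025]), 0.57), (array([ 0.6107, -0.2166,  0.043 ]), 0.47)]
plate [(array([ 0.3046, -0.1803,  0.0015]), 0.8), (array([ 0.4571, -0.4342, -0.0011]), 0.76), (array([ 0.5034, -0.2368,  0.0866]), 0.57)]
stopper_middle [(array([ 0.6115, -0.2125,  0.0418]), 0.57), (array([0.6905, 0.3423, 0.0011]), 0.5), (array([ 0.6536,  0.0832, -0.0025]), 0.49), (array([0.5493, 0.2111, 0.0066]), 0.34)]
plate [(array([ 0.4602, -0.4367,  0.0012]), 0.94), (array([ 0.5001, -0.2383,  0.0838]), 0.67), (array([ 0.3012, -0.1825, -0.0027]), 0.67)]
```

View pics/f.png

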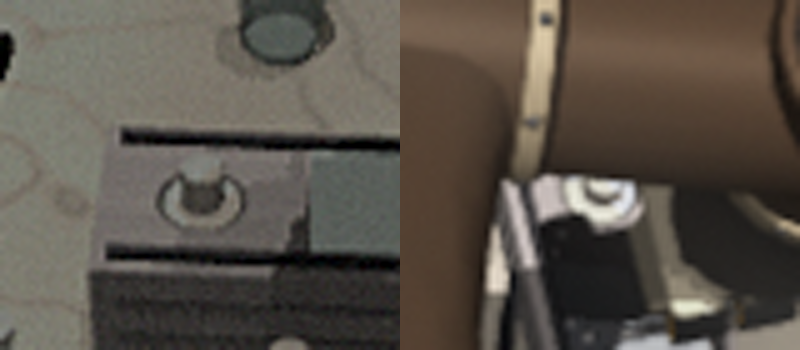

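The side crop shows the stopper upright in the port with its collar flush at (200,203). The plate lies flat in front of it at (355,205), and the robot touches nothing.

```bash
python3 -c "
from plant import ctrl
print(ctrl.close_job())"
```

```text
the job is handed in; nothing more can be done
None
```

The job is handed in (no verdict was returned): the plate was slid about 105 mm forward and lies flat clear of the port, and the middle stopper was set in the port, released and tapped down about 7 mm to the hard stop, with its collar flush.

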